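# Pulse the mill cup on the blender base and hold it short of the lock

## Task

Spin the washed, empty mill cup's blades dry on pulse: first turn the speed dial on the blender base to the two-dot mark, then fit the upside-down cup fully down into the base's bayonet well and twist it clockwise against its spring to the orange pulse dot, about half way and short of the click - never let it snap into lock. The job finishes with the gripper still gripping the cup and holding it at pulse, seated and upright, the dial still on two dots. Leave the mug, the whisk and the jars in the spice rack where they are.

Things in the scene. Friction and masses are not known exactly. Their poses are not given: they have to be found in the camera images.
- blender: White blender base, 255 x 132 mm, fixed to the island. Origin at island height under the well's axis, z up; the low console (deck 62 mm high) with the dial lies to its -x, the round turret (124 mm wide) with the bayonet well rises at the origin.
- well (a point): Centre of the well's floor, 82 mm above the island, axes as the base. The cup's underside rests here when fully seated. Under the ledge the well is 92 mm wide and 16 mm high.
- ledge (a point): Centre of the well's mouth at the top of the steel bayonet ledge, 105 mm above the island (ledge 7 mm thick), axes as the base. Opening radius 38 mm, with four slots at +x, +y, -x, -y, 17 mm wide, reaching to radius 46 mm. Marks on the turret's top, clockwise from each slot: black ring at the slot (insert), orange dot 27 degrees on (pulse), two black bars 48 degrees on (lock).
- pulse_ring (a joint): Spring ring in the well, pushed by the cup's lugs; rad, 0 at rest, grows clockwise (seen from above). Lugs meet it about 0.09 rad past the slot's centre, so ring = cup turn - 0.09. Spring torque is about 0.11 N m at pulse; let go, it turns the cup back. Pulse (orange dot): 0.38. A firm step is felt from 0.57; past 0.65 it snaps into lock at 0.75 and stays. A stop blocks the cup 6 degrees counter-clockwise.
- dial (a joint): Speed dial; rad, growing clockwise from above. Four spring detents: 0 off (open ring), 0.6 one dot, 1.2 two dots, 1.8 three dots; it jumps to the nearest one when let go. Turning takes less than 0.1 N m. It starts at off or at one dot.
- dial_grip (a point): On the dial's vertical axis, 25 mm above the console deck, the height to grip; 135 mm to -x of the well's axis. The dial has a round skirt 40 mm wide, 8 mm high and a bar grip 38 mm long, 12 mm wide, its top 34 mm above the deck. Site x runs along the bar to its white pointer and turns with the dial; the flat sides to pinch face the point's +y and -y.
- cup_grip (a point): On the mill cup's axis between its two grip pads, 62 mm above its underside; z up. The cup (about 160 g, 93 mm tall) stands upside down: clear round cup 55 mm wide, closed end up. Two flat rubber grip pads, 26 mm wide, 46 mm tall (39 to 85 mm above the underside), face the point's +y and -y, 58 mm apart outside.
- cup_foot (a point): Centre of the mill cup's underside, axes as cup_grip. The grey collar above it is 72 mm wide, 27 mm high, foot edge bevelled; four lugs at the point's +x, +y, -x, -y, each 10 mm wide, reach to radius 43 mm, 6 to 14 mm above the underside. A white line on the collar stands above each lug. Any lug fits any slot.
- mill_cup: The mill cup as a whole; origin at cup_foot, same axes.
- mug: Grey ceramic mug, 82 mm across, 95 mm high, 320 g; origin under its centre, handle to its +y. The mug and the cup stand on opposite sides of the base; which is left and which right varies.
- whisk: Stainless whisk lying on the island, 270 mm long, about 55 mm high; origin at island height near its middle, wires to its +x.
- jar_a: Empty capped glass jar, 44 mm across, 80 mm high, in the pulled-out tray of the bamboo spice rack; origin under its centre.
- jar_b: The other empty glass jar in the tray, same size; origin under its centre.

How it is judged:
By the outcome, as a careful person would: the job done as asked, in the order asked, and still so for the second after the job is handed in, while the arm keeps its last pose, push and grip.
It also fails if it takes over 61 s, if anything falls off the work surface, if the arm or the gripper's body presses on something with over 40 N, if the wrist force passes 120 N, or if a joint passes its speed limit or range.

## Robot

A 6-joint arm with a two-finger parallel gripper is mounted at the origin on the work surface. World frame = base frame: x ahead of the robot, y to its left, z up, the work surface at z = 0. Lengths are in m, angles in rad, forces in N, time in s.
With the tool pointing down it reaches from about 0.275 to 0.75 m from the base axis. Payload 10.2 kg.
Tool frame: the origin (TCP) lies at the centre of the arm's flange, where the gripper is bolted on; the fingertips stand 166 mm ahead of it and the grasp point (between the pads) lies 147 mm ahead of it; z points along the fingers, y is the direction in which the jaws open and shut (so a half turn about z gives the same grasp; the last joint's range is limited). The gripper opens to 88 mm and grips with 3 to 60 N. Pads are 18 mm wide; open, the fingers measure 123 mm over their backs; the gripper's body (75 mm by 187 mm) begins 45 mm behind the grasp point.
Start: joints at [0.993, 0.313, 1.498, -0, 1.331, -0.223], TCP at [0.182, 0.492, 0.405] pointing down, gripper open.
Joint ranges: [-2.94, 2.94], [-0.97, 2.17], [0.19, 2.56], [-1.23, 4.37], [0.02, 3.11], [-2.88, 2.88]. Speed limits (rad/s): [2.39, 2.39, 3.01, 3.14, 3.14, 3.14].

## Interface

Orientations are given as a rotation vector (axis times angle).
In Python, from bench import env gives the robot as it stands.
- The arm moves only by the tool play_rows, never from a script. Its argument "rows" is a list of rows, each a list of 2 entries, a list of its own where there are three numbers: the shift along the world's x, y, z in m, then the turn about the world's z in rad. In form: [[[x, y, z], yaw], ...]. A call has 1 to 8 rows; each row shifts and turns the commanded pose from where the row before left it; what a row does not reach is not made up. A row lasts 1/8 s, in which the tool goes at most 62.5 mm and 10.7 degrees, less where a joint would pass 70% of its speed; a pose out of reach is approached as far as the arm can. A call is refused whole if a number of a shift passes 0.0625 or a number of a turn 0.188, either way. A call with a gripper value outside its range is refused whole. "claw" is the opening, from 0 (shut) to 1 (fully open), set as the call begins (left out, the last holds). The fingers move at their own pace and stop on an object; "squeeze" is the grip in N (left out, the last holds). Time passes only in rows, so rows that do not move let the fingers close. It gives the time, the measured TCP pose, the force and the opening at its end, in the units of the state.
- env.observe(): the state, without advancing time (a new reading comes with each control period).
- env.grab_frame(name): name is "side" or "top" or "wrist"; returns (picture, depth): 480x640x3 uint8, blue, green, red; 480x640 float32, m along the optical axis (not along the pixel's ray), 0 where there is no reading.
- env.camera_info(name): a dict with "fx", "fy", "cx", "cy" (pixels), "k1" (the pictures are not rectified: a ray, as slopes to the right and down, at radius r is drawn at 1 + k1 r^2 times it, then the intrinsics apply), "world_to_cam" (4x4, takes a point from world to camera coordinates). Camera axes: x right, y up, looking along -z (the intrinsics and any distortion apply to the point x, -y, -z); pixel columns grow to the right and rows downward; lengths in m; the calibration is good to about 2 mm. A picture is of the moment at which its call begins: read the wrist's pose just before it. camera_info takes no time and is no camera call; for the wrist camera it gives the pose at the moment of the call.
- env.hand_in(): hands the job in, once; it reports no verdict.
The state is a dict: "t": time; "qpos": joint angles; "dq": joint speeds; "effort": joint torques, N m; "position": TCP position; "tool_rot": TCP orientation; "contact_force": force on the tool from outside, world axes, zero at the start; "wrist_torque": the same for the moment, N m; "opening": finger opening in m.
Only numpy, scipy, OpenCV 4.12 (cv2) and the standard library are available. Lean on these libraries where they do the work, as an engineer would, in place of code of your own. Each camera call takes 0.05 s, during which the arm holds its last target. There are 200 camera calls.

## Working session

There is one attempt and no reset: what is moved stays moved. The work goes in short steps, Python scripts to look and compute and a tool call to move; the robot and the scene stay as the last step left them, time stands still between calls to the robot, and variables do not carry over. Pictures are saved under pics/ and viewed, about 8 in all and at most 12, crops included, and the job is handed in when it is done.

Besides the shell and the picture viewer there is one more tool, called as name(argument=value, ...), one argument or row to a line, values as JSON. play_rows: Moves the arm, as the interface text tells. Its arguments: {"type":"object","properties":{"rows":{"type":"array","items":{"type":"array"}},"claw":{"type":"number"},"squeeze":{"type":"number"}},"required":["rows"]}

```bash
mkdir -p pics
cat > h.py <<'E'
import numpy as np, cv2
from bench import env
def grab(n,name=None):
    ci=env.camera_info(n); im,d=env.grab_frame(n)
    if name: cv2.imwrite('pics/'+name,im)
    return im,d,ci
def ray(ci,u,v):
    x=(u-ci['cx'])/ci['fx']; y=(v-ci['cy'])/ci['fy']; rd=np.hypot(x,y); r=rd
    for _ in range(20): r=rd/(1+ci['k1']*r*r)
    s=r/rd if rd>0 else 1
    T=np.linalg.inv(np.array(ci['world_to_cam'])); 
    return T[:3,3], T[:3,:3]@np.array([x*s,-y*s,-1.])
def onz(ci,u,v,z):
    o,d=ray(ci,u,v); return o+d*(z-o[2])/d[2]
def dep(ci,u,v,D):
    o,d=ray(ci,u,v); return o+d*D[int(round(v)),int(round(u))]
def proj(ci,p):
    c=np.array(ci['world_to_cam'])@np.append(p,1); x,y=c[0]/-c[2],-c[1]/-c[2]; k=1+ci['k1']*(x*x+y*y)
    return ci['cx']+ci['fx']*x*k, ci['cy']+ci['fy']*y*k
E
python3 - <<'E'
from h import *
s=env.observe(); print(s)
for n in('top','side'):
    im,d,ci=grab(n,n+'0.png'); np.save(n+'0.npy',d)
    T=np.linalg.inv(np.array(ci['world_to_cam'])); print(n,ci['fx'],ci['k1'],T.round(3))
E
```

```text
{'t': 0.0, 'qpos': array([ 9.92607117e-01,  3.13449973e-01,  1.49843375e+00,  9.90741269e-06,
        1.33102079e+00, -2.23391264e-01]), 'dq': array([ 1.06269412e-03, -3.82224864e-04,  6.98922653e-04, -1.83155187e-03,
       -3.83371155e-06, -2.81694561e-05]), 'effort': array([-4.03988306e-04, -4.02202034e+01, -2.52275240e+01,  6.94962731e-02,
        3.50885605e-02, -9.98949395e-05]), 'position': array([0.18237005, 0.49226554, 0.4041622 ]), 'tool_rot': array([-5.54308414e-01, -3.09177486e+00,  1.89115308e-03]), 'contact_force': array([ 0.39270233, -0.2020132 , -0.30256664]), 'wrist_torque': array([ 0.02169414, -0.00066245, -0.05092493]), 'opening': 0.08796729511275522}
top 616.5564077133572 -0.08033962571336206 [[-0.027  0.98  -0.195  0.308]
 [-1.    -0.029 -0.008 -0.074]
 [-0.014  0.195  0.981  1.46 ]
 [ 0.     0.     0.     1.   ]]
side 552.6597271186416 -0.1325040767289679 [[ 0.983  0.138 -0.123  0.431]
 [-0.184  0.668 -0.721 -0.893]
 [-0.017  0.731  0.682  0.859]
 [ 0.     0.     0.     1.   ]]
```

View pics/top0.png

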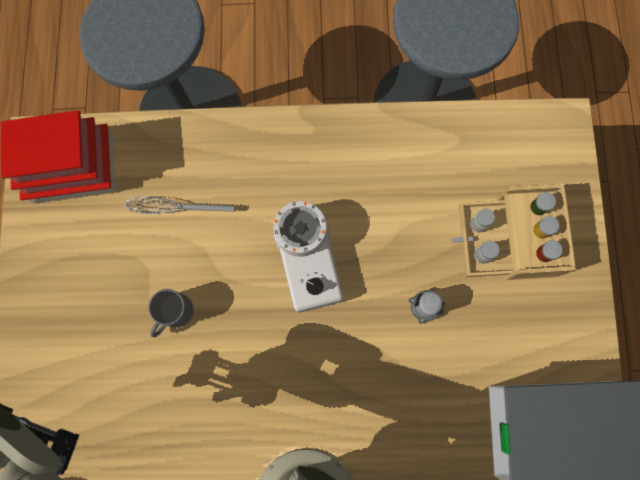

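View pics/side0.png

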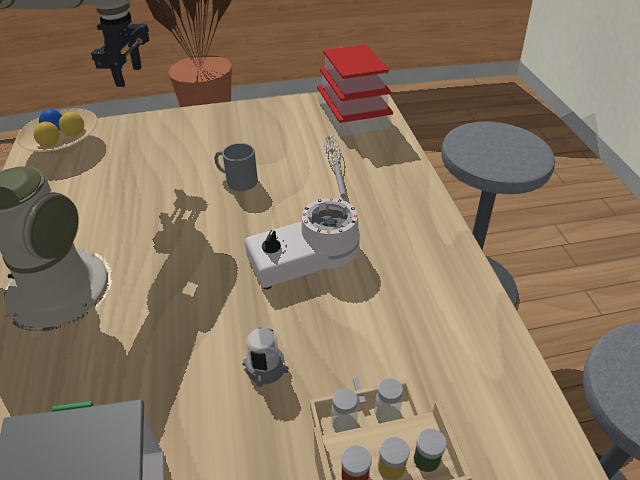

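Top view: turret at about (301,228), dial at (315,286), cup at (428,304), mug at (170,309). In the side view the cup is at (263,355) and its dark pad faces the camera.

Run:
```python
from h import *
im=cv2.imread('pics/top0.png'); D=np.load('top0.npy'); ci=env.camera_info('top')
print('turret',onz(ci,300.5,227.5,.107),'dial',onz(ci,315,286,.09),'cup top',onz(ci,429,302,.093), dep(ci,430,301,D), dep(ci,316,286,D), dep(ci,290,212,D))
# turret by depth band
v,u=np.mgrid[190:330:1,260:460:1]; P=np.array([dep(ci,a,b,D) for a,b in zip(u.ravel(),v.ravel())])
uu=u.ravel()
m=(P[:,2]>.095)&(P[:,2]<.125)&(uu<350)
pts=P[m][:,:2]; 
t=pts[pts[:,0]>0.40] if len(pts) else pts
print('turret ring',cv2.minEnclosingCircle(t.astype(np.float32)), np.percentile(P[m][:,2],[5,50,95]))
m=(P[:,2]>.055)&(P[:,2]<.07)&(uu<350); print('console',cv2.minAreaRect(P[m][:,:2].astype(np.float32)))
m=(P[:,2]>.08)&(P[:,2]<.105)&(uu>390); print('cuptop',cv2.minEnclosingCircle(P[m][:,:2].astype(np.float32)),P[m].mean(0))
cw=env.camera_info('wrist'); T=np.linalg.inv(np.array(cw['world_to_cam'])); print(T.round(3),cw['fx'],cw['k1'])
from scipy.spatial.transform import Rotation as R
s=env.observe(); Rt=R.from_rotvec(s['tool_rot']).as_matrix(); print('cam in tool',Rt.T@(T[:3,3]-s['position']),(Rt.T@T[:3,:3]).round(3)); print(Rt.round(3))
a=cv2.resize(im[185:335,260:460],None,fx=4,fy=4,interpolation=cv2.INTER_CUBIC); cv2.imwrite('pics/c1.png',a)
```

```text
turret [ 0.60418629 -0.00755195  0.107     ] dial [ 0.47328786 -0.03649052  0.09      ] cup top [ 0.42972167 -0.28837614  0.093     ] [ 0.43207789 -0.29109079  0.09069691] [ 0.47346689 -0.03867199  0.08798691] [0.64123015 0.01562675 0.10502367]
turret ring ((0.5659855604171753, -0.020316464826464653), 0.10349974036216736) [0.09790024 0.10409309 0.10905238]
console ((0.5265389084815979, -0.026949934661388397), (0.193700909614563, 0.12694910168647766), 14.80746078491211)
cuptop ((0.42936185002326965, -0.29306432604789734), 0.02975318394601345) [ 0.42822725 -0.29205861  0.09155361]
[[ 0.346 -0.895 -0.281  0.109]
 [ 0.938  0.329  0.107  0.52 ]
 [-0.003 -0.301  0.954  0.384]
 [ 0.     0.     0.     1.   ]] 401.58540937441126 -0.09317955777377589
cam in tool [0.07794233 0.00047419 0.0204712 ] [[ 0.001  0.954  0.301]
 [ 1.    -0.002  0.001]
 [ 0.002  0.301 -0.954]]
[[-0.938  0.347 -0.001]
 [ 0.347  0.938 -0.001]
 [ 0.    -0.001 -1.   ]]
```

View pics/c1.png

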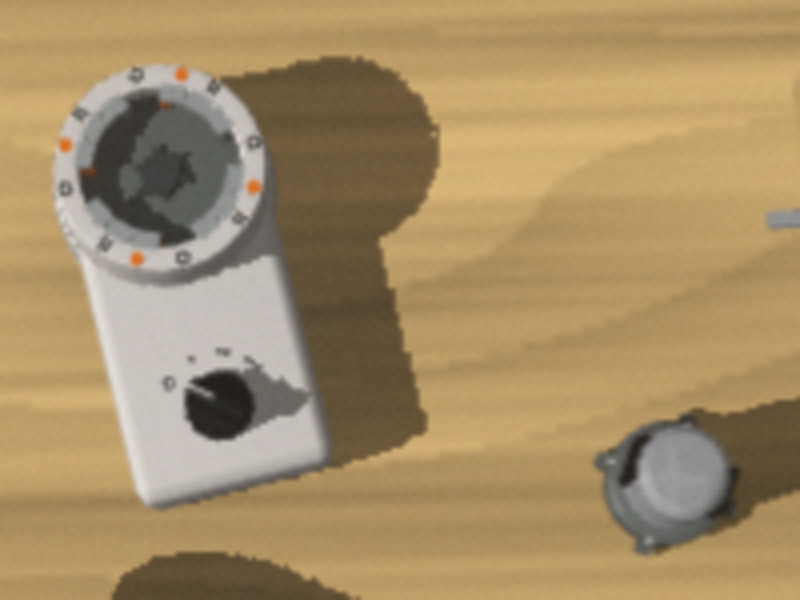

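Close crop: the white pointer points at the open ring, so the dial starts at off. The cup's dark pads lie along about 70° in the world. I move above the dial and look from close by.

play_rows(
  rows=[
    [[0.029,-0.053,-0.005],-0.174],
    [[0.029,-0.053,-0.005],-0.174],
    [[0.029,-0.053,-0.005],-0.174],
    [[0.029,-0.053,-0.005],-0.174],
    [[0.029,-0.053,-0.005],-0.174],
    [[0.029,-0.053,-0.005],-0.174],
    [[0.029,-0.053,-0.005],-0.174],
    [[0.029,-0.053,-0.005],-0.174],
  ],
)

```text
t: 1.1
position: [0.4149, 0.0663, 0.3646]
tool_rot: [2.414, 2.01, 0.0]
contact_force: [1.0, 1.2, 1.2]
opening: 0.0879
```

play_rows(
  rows=[
    [[0.029,-0.053,-0.005],-0.174],
    [[0.029,-0.053,-0.005],-0.174],
    [[0,0,0],0],
    [[0,0,0],0],
  ],
)

```text
t: 1.6
position: [0.4721, -0.0374, 0.3544]
tool_rot: [-2.72, -1.571, 0.001]
contact_force: [-0.3, 1.1, 0.1]
opening: 0.0882
```

Run:
```python
from h import *
s=env.observe(); print(s['t'],s['position'],s['tool_rot'],s['qpos'])
im,D,ci=grab('wrist','w1.png'); np.save('w1.npy',D)
import pickle; pickle.dump(ci,open('w1.pkl','wb'))
```

```text
1.6 [ 0.4721228  -0.0373592   0.35443456] [-2.71956901e+00 -1.57089059e+00  9.15806541e-04] [-3.27101157e-01  2.48777135e-01  1.72106327e+00  1.90401364e-04
  1.17283699e+00  1.96011941e-01]
```

View pics/w1.png

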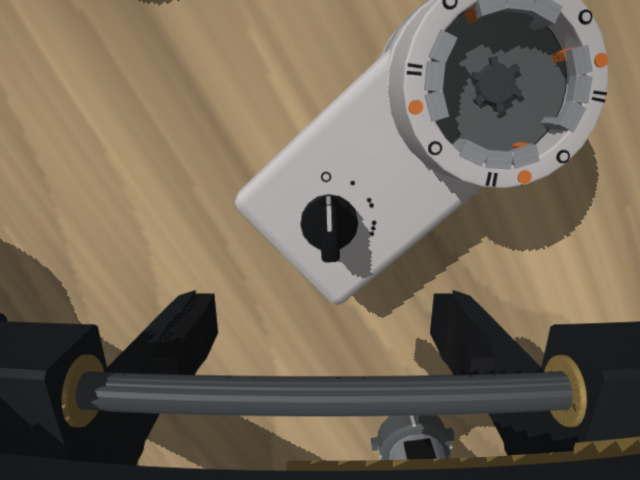

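The wrist view shows the dial bar upright in the picture at (329,230), with its pointer on the open ring at (326,177). The insert rings are at (450,3), (586,17), (563,156) and (435,148), and the orange dots at (416,107), (525,177) and (601,60).

```bash
cat > m1.py <<'E'
from h import *
import pickle
ci=pickle.load(open('w1.pkl','rb')); D=np.load('w1.npy'); im=cv2.imread('pics/w1.png')
rings=[(450,3),(586,17),(563,156),(435,148)]
for r in rings: print('ring z',dep(ci,*r,D)[2])
P=np.array([onz(ci,*r,.107) for r in rings]); c=P.mean(0)
print('well c',c, np.hypot(*(P-c)[:,:2].T), (np.degrees(np.arctan2(*(P-c)[:,1::-1].T))))
O=np.array([onz(ci,*r,.107) for r in [(416,107),(525,177),(601,60)]])
print('orange', np.hypot(*(O-c)[:,:2].T),np.degrees(np.arctan2(*(O-c)[:,1::-1].T)))
a,b=onz(ci,329,200,.096),onz(ci,329,229,.096); print('pointer ang',np.degrees(np.arctan2(*(a-b)[1::-1])),'tip',a)
for q in [(329,215),(330,250),(329,205)]: print('dial z',dep(ci,*q,D))
# skirt+bar black blob
hsv=cv2.cvtColor(im,cv2.COLOR_BGR2HSV); m=(hsv[...,2]<50).astype(np.uint8); m[:150]=0;m[290:]=0;m[:,:270]=0;m[:,400:]=0
n,l,st,ce=cv2.connectedComponentsWithStats(m); k=1+st[1:,4].argmax(); print(st[k],ce[k])
M=[onz(ci,*q,.062) for q in [(326,177),(352,183),(370,202),(374,228)]]
d=c[:2]-.135*np.array([np.cos(np.radians(13.5)),np.sin(np.radians(13.5))]); print('dial from well',d)
for x in M: v=x[:2]-d; print('mark',np.hypot(*v),np.degrees(np.arctan2(v[1],v[0])))
E
python3 m1.py
```

```text
ring z 0.1051315963581467
ring z 0.10405668574707136
ring z 0.10354810050408433
ring z 0.10496696857819326
well c [ 0.6083832  -0.00497558  0.107     ] [0.05337444 0.05408063 0.0534626  0.05378387] [ 103.15238076   12.51705069  -77.16680285 -167.57949364]
orange [0.05370001 0.05393136 0.05379197] [ 165.45707256 -104.05701474  -14.16555279]
pointer ang 60.32344667308678 tip [ 0.48857244 -0.0150448   0.096     ]
dial z [ 0.4839795  -0.023098    0.09625253]
dial z [ 0.47336467 -0.04299148  0.09641748]
dial z [ 0.4871967  -0.01742323  0.09750126]
[ 301  196   57   66 2426] [329.3920033  225.95012366]
dial from well [ 0.47711326 -0.0364907 ]
mark 0.033026704162270826 64.31608870598902
mark 0.03266075847209009 32.14580939620999
mark 0.03210492145899792 -0.7537015378643928
mark 0.031651718492212454 -35.482153382109175
```

```bash
cat >> m1.py <<'E'
print('----')
P=np.array([onz(ci,*r,.105) for r in rings]); c=P.mean(0); print('well c',c)
y=np.radians(12.7); print('dial from well',c[:2]-.135*np.array([np.cos(y),np.sin(y)]))
print('bar mid',onz(ci,330,229.5,.096),onz(ci,331,262,.096),'skirt',onz(ci,329.5,224.5,.07))
# circle fit through marks
M=np.array([onz(ci,*q,.062)[:2] for q in [(326,177),(352,183),(370,202),(374,228)]])
A=np.c_[2*M,np.ones(4)]; x=np.linalg.lstsq(A,(M**2).sum(1),rcond=None)[0]; print('marks centre',x[:2],np.sqrt(x[2]+x[:2]@x[:2]))
# world position check: top camera vs wrist for ring points
E
python3 m1.py | sed '1,/----/d'
```

```text
well c [ 0.60923737 -0.00529004  0.105     ]
dial from well [ 0.47754021 -0.03496928]
bar mid [ 0.47992006 -0.03147528  0.096     ] [ 0.46986784 -0.05043633  0.096     ] skirt [ 0.47793547 -0.03501162  0.07      ]
marks centre [ 0.47698005 -0.0355883 ] 0.03228316905433078
```

play_rows(
  rows=[
    [[0.003,0.0015,-0.04],0.005],
    [[0.003,0.0015,-0.04],0],
    [[0,0,-0.03],0],
    [[0,0,-0.003],0],
    [[0,0,0],0],
  ],
)

```text
t: 2.28
position: [0.4785, -0.0342, 0.2428]
tool_rot: [2.715, 1.578, 0.001]
contact_force: [0.8, 0.7, 0.0]
opening: 0.088
```

play_rows(
  rows=[
    [[0,0,0],0],
    [[0,0,0],0],
    [[0,0,0],0],
    [[0,0,0],0],
    [[0,0,0],0],
    [[0,0,0],0],
  ],
  claw=0,
  squeeze=12,
)

```text
t: 3.02
position: [0.4784, -0.0347, 0.2417]
tool_rot: [-2.717, -1.577, 0.0]
contact_force: [0.8, 0.1, 0.2]
opening: 0.0303
```

play_rows(
  rows=[
    [[0,0,0],0],
    [[0,0,0],0],
    [[0,0,0],0],
  ],
)

```text
t: 3.4
position: [0.478, -0.0343, 0.2416]
tool_rot: [-2.715, -1.576, 0.002]
contact_force: [-4.7, 3.3, 3.8]
opening: 0.012
```

play_rows(
  rows=[
    [[0,0,0],-0.15],
    [[0,0,0],-0.15],
    [[0,0,0],-0.15],
    [[0,0,0],-0.15],
    [[0,0,0],-0.15],
    [[0,0,0],-0.15],
    [[0,0,0],-0.15],
    [[0,0,0],-0.15],
  ],
)

```text
t: 4.4
position: [0.4781, -0.0345, 0.2417]
tool_rot: [-3.132, 0.24, 0.002]
contact_force: [-2.6, 1.7, 3.4]
opening: 0.0121
```

play_rows(
  rows=[
    [[0,0,0],0],
    [[0,0,0],0],
  ],
)

```text
t: 4.65
position: [0.4782, -0.0346, 0.2417]
tool_rot: [-3.133, 0.228, 0.002]
contact_force: [-4.9, 2.6, 4.1]
opening: 0.0123
```

play_rows(
  rows=[
    [[0,0,0],0],
    [[0,0,0],0],
    [[0,0,0],0],
    [[0,0,0.01],0],
    [[0,0,0.05],0],
    [[0,0,0.05],0],
    [[0,0,0],0],
    [[0,0,0],0],
  ],
  claw=1,
)

```text
t: 5.65
position: [0.4782, -0.0346, 0.3514]
tool_rot: [-3.133, 0.232, 0.001]
contact_force: [0.7, -0.2, -0.5]
opening: 0.0875
```

Run:
```python
from h import *
import pickle
s=env.observe(); print(s['t'],s['position'],s['tool_rot'],s['opening'])
im,D,ci=grab('wrist','w2.png'); np.save('w2.npy',D); pickle.dump(ci,open('w2.pkl','wb'))
```

```text
5.65 [ 0.47816241 -0.03462105  0.3513963 ] [-3.13283076e+00  2.32409028e-01  7.58162413e-04] 0.08750734401937199
```

View pics/w2.png

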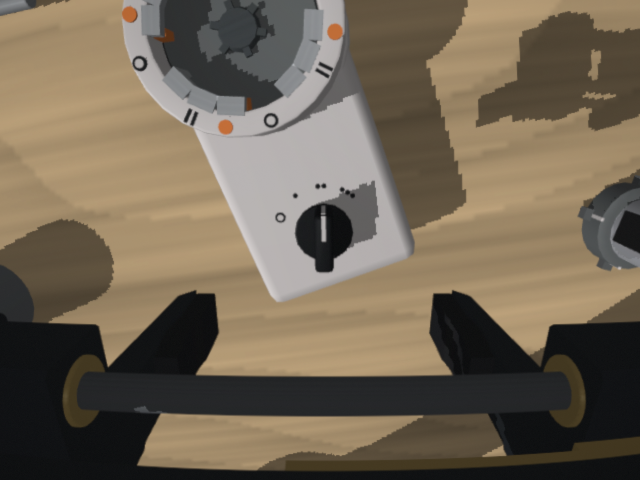

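The dial pointer now stands at the two dots, at (322,186) in the picture. Next I move above the cup and look.

play_rows(
  rows=[
    [[-0.01,-0.051,0],-0.04],
    [[-0.01,-0.051,0],-0.04],
    [[-0.01,-0.051,0],-0.04],
    [[-0.01,-0.051,0],-0.04],
    [[-0.009,-0.052,0],-0.04],
    [[0,0,0],0],
    [[0,0,0],0],
  ],
)

```text
t: 6.58
position: [0.4294, -0.2902, 0.3508]
tool_rot: [-3.093, 0.544, 0.003]
contact_force: [-0.2, -0.5, -0.1]
opening: 0.0879
```

Run:
```python
from h import *
import pickle
s=env.observe(); print(s['t'],s['position'],s['tool_rot'],s['qpos'])
im,D,ci=grab('wrist','w3.png'); np.save('w3.npy',D); pickle.dump(ci,open('w3.pkl','wb'))
```

```text
6.575 [ 0.42941445 -0.29020466  0.35075197] [-3.09267660e+00  5.43522097e-01  2.60423599e-03] [-8.20666234e-01  3.47310339e-01  1.59703848e+00  2.27145627e-04
  1.19948204e+00  1.09798409e+00]
```

View pics/w3.png

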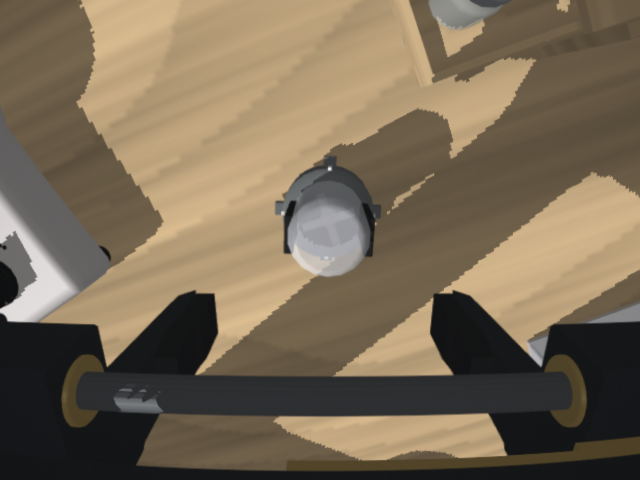

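The cup top is around (330,234), with lugs at (280,208), (376,211) and (330,162). Nearly square to the jaws.

Run:
```python
from h import *
import pickle
ci=pickle.load(open('w3.pkl','rb')); D=np.load('w3.npy')
a,b,t=[onz(ci,*q,.012) for q in [(279,208),(377,211),(330,161)]]
print('lug mid',(a+b)/2,'span',np.linalg.norm(a-b),'ang',np.degrees(np.arctan2(*(b-a)[1::-1])),'dist t',np.linalg.norm(t-(a+b)/2),'ang',np.degrees(np.arctan2(*(t-(a+b)/2)[1::-1])))
# top cap via depth
v,u=np.mgrid[150:290,270:390]; P=np.array([dep(ci,x,y,D) for x,y in zip(u.ravel(),v.ravel())])
m=(P[:,2]>.088)&(P[:,2]<.1); print('cap',cv2.minEnclosingCircle(P[m][:,:2].astype(np.float32)),np.percentile(P[m],[2,98],axis=0))
m=(P[:,2]>.02)&(P[:,2]<.035); print('collar',cv2.minEnclosingCircle(P[m][:,:2].astype(np.float32)))
L=[onz(ci,u,233,.093) for u in(288,371)]; B=onz(ci,330,277,.093); print('cap lr mid',(L[0]+L[1])/2,np.linalg.norm(L[0]-L[1]),'bottom',B)
```

```text
lug mid [ 0.43019118 -0.29413775  0.012     ] span 0.07981628972013546 ang -111.66173876764688 dist t 0.03914114925685207 ang -21.897283553030807
cap ((0.4306718111038208, -0.2937694191932678), 0.026440264657139778) [[ 0.40868233 -0.31663998  0.08842389]
 [ 0.45403496 -0.27096961  0.0937266 ]]
collar ((0.4316772222518921, -0.29430946707725525), 0.03652973845601082)
cap lr mid [ 0.43443564 -0.29563604  0.093     ] 0.05124996851190575 bottom [ 0.40663915 -0.28606281  0.093     ]
```

play_rows(
  rows=[
    [[0.001,-0.003,-0.05],-0.03],
    [[0.0005,-0.001,-0.05],0],
    [[0,0,-0.035],0],
    [[0,0,-0.0065],0],
    [[0,0,0],0],
  ],
)

```text
t: 7.25
position: [0.4314, -0.2943, 0.211]
tool_rot: [3.085, -0.589, 0.001]
contact_force: [-0.3, -0.3, -0.0]
opening: 0.0879
```

play_rows(
  rows=[
    [[0,0,0],0],
    [[0,0,0],0],
    [[0,0,0],0],
    [[0,0,0],0],
    [[0,0,0],0],
    [[0,0,0],0],
  ],
  claw=0,
  squeeze=35,
)

```text
t: 8.0
position: [0.431, -0.2948, 0.2107]
tool_rot: [3.085, -0.591, 0.001]
contact_force: [-1.7, 1.9, 5.7]
opening: 0.0575
```

play_rows(
  rows=[
    [[0,0,0.04],0],
    [[0,0,0.06],0],
    [[0,0,0.05],0],
    [[0.03,0.048,0],0.1],
    [[0.03,0.048,0],0.1],
    [[0.03,0.048,0],0.1],
    [[0.03,0.048,0],0.1],
    [[0.03,0.049,0],0.1],
  ],
)

```text
t: 9.0
position: [0.5816, -0.052, 0.3598]
tool_rot: [-3.135, -0.196, 0.001]
contact_force: [0.3, -0.4, -2.0]
opening: 0.058
```

play_rows(
  rows=[
    [[0.028,0.048,0],0.1],
    [[0,0,-0.02],0],
    [[0,0,0],0],
    [[0,0,0],0],
  ],
)

```text
t: 9.5
position: [0.6089, -0.0063, 0.3407]
tool_rot: [3.122, 0.346, 0.0]
contact_force: [0.6, -0.1, -1.8]
opening: 0.0579
```

Run:
```python
from h import *
import pickle
s=env.observe(); print(s['t'],s['position'],s['tool_rot'],s['qpos'],s['opening'],s['contact_force'])
im,D,ci=grab('wrist','w4.png'); np.save('w4.npy',D); pickle.dump(ci,open('w4.pkl','wb'))
```

```text
9.5 [ 0.60885986 -0.00626212  0.34071221] [3.12234807e+00 3.46177781e-01 4.24649053e-04] [-2.02464854e-01  5.48428118e-01  1.31835101e+00 -2.50457394e-05
  1.27452163e+00  1.14749876e+00] 0.05785161516510028 [ 0.61612011 -0.0978472  -1.77561075]
```

View pics/w4.png

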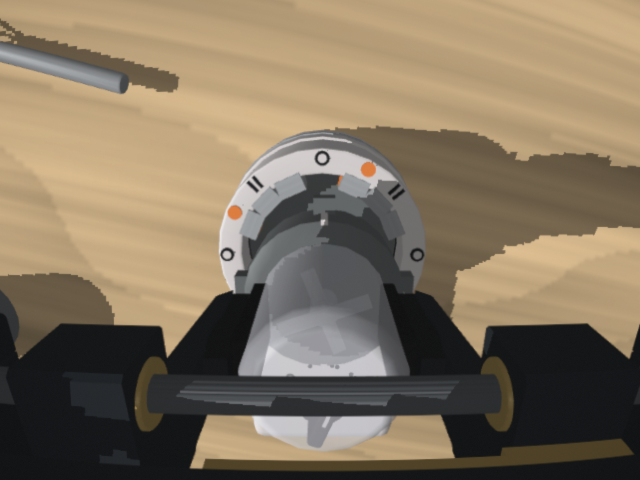

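The three insert rings show at (322,158), (227,254) and (417,254), level with the jaws. The cup's front lug, with its white line, is at (323,218).

Run:
```python
from h import *
import pickle
ci=pickle.load(open('w4.pkl','rb')); D=np.load('w4.npy'); im=cv2.imread('pics/w4.png')
f,l,r=[onz(ci,*q,.105) for q in [(322,158),(227,254),(417,254)]]
c=(l+r)/2; print('c',c,'span',np.linalg.norm(l-r)); d=(r-l); print('yaw lr',np.degrees(np.arctan2(d[1],d[0])),'front',np.linalg.norm(f-c),np.degrees(np.arctan2(*(f-c)[1::-1])))
u=(f-c)/np.linalg.norm(f-c); print('c from front',f-.0537*u)
for z in(.14,.145,.15,.157): p=onz(ci,323,218,z); print(z,p, 'rel TCP',p[:2]-[.60886,-.00626], 'depth',dep(ci,323,218,D))
cv2.imwrite('pics/c4.png',cv2.resize(im[130:310,200:440],None,fx=3,fy=3,interpolation=cv2.INTER_CUBIC))
```

```text
c [ 0.60984978 -0.00526221  0.105     ] span 0.10874066337223708
yaw lr -77.30392603209337 front 0.05409265513699749 12.669681006843623
c from front [ 0.61023287 -0.00517609  0.105     ]
0.14 [0.63955452 0.000862   0.14      ] rel TCP [0.03069452 0.007122  ] depth [0.64340547 0.00173196 0.15514379]
0.145 [0.64082598 0.00114923 0.145     ] rel TCP [0.03196598 0.00740923] depth [0.64340547 0.00173196 0.15514379]
0.15 [0.64209744 0.00143646 0.15      ] rel TCP [0.03323744 0.00769646] depth [0.64340547 0.00173196 0.15514379]
0.157 [0.64387749 0.00183859 0.157     ] rel TCP [0.03501749 0.00809859] depth [0.64340547 0.00173196 0.15514379]
```

View pics/c4.png

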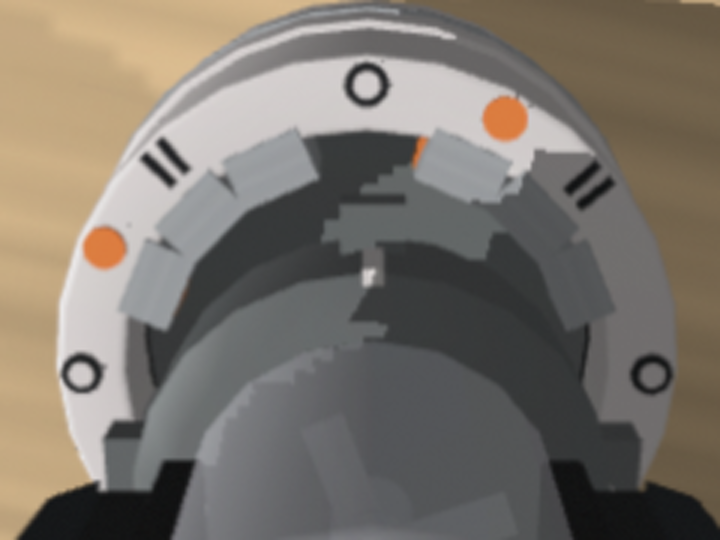

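play_rows(
  rows=[
    [[0.0015,0.0014,0],-0.003],
    [[0,0,-0.015],0],
    [[0,0,-0.006],0],
    [[0,0,-0.006],0],
    [[0,0,-0.006],0],
    [[0,0,0],0],
    [[0,0,0],0],
  ],
)

```text
t: 10.42
position: [0.6105, -0.0043, 0.3075]
tool_rot: [3.123, 0.343, 0.001]
contact_force: [0.4, -0.2, -2.1]
opening: 0.0578
```

play_rows(
  rows=[
    [[0,0,-0.005],0],
    [[0,0,-0.004],0],
    [[0,0,-0.003],0],
    [[0,0,0],0],
    [[0,0,0],0],
  ],
)

```text
t: 11.05
position: [0.6104, -0.0043, 0.2953]
tool_rot: [3.123, 0.343, 0.0]
contact_force: [-0.4, 0.3, -2.2]
opening: 0.0578
```

play_rows(
  rows=[
    [[0,0,-0.0015],0],
    [[0,0,-0.001],0],
    [[0,0,0],0],
    [[0,0,0],0],
  ],
)

```text
t: 11.55
position: [0.6104, -0.0043, 0.2927]
tool_rot: [-3.123, -0.343, 0.0]
contact_force: [0.3, 0.8, -1.2]
opening: 0.0577
```

play_rows(
  rows=[
    [[0,0,-0.001],0],
    [[0,0,-0.0005],0],
    [[0,0,0],0],
    [[0,0,0],0],
  ],
)

```text
t: 12.05
position: [0.6103, -0.0042, 0.2927]
tool_rot: [3.122, 0.343, 0.001]
contact_force: [-5.9, 0.4, 9.1]
opening: 0.0579
```

play_rows(
  rows=[
    [[-0.0004,0,0],-0.05],
    [[0,0,0],-0.07],
    [[0,0,0],-0.07],
    [[0,0,0],-0.07],
    [[0,0,0],-0.07],
    [[0,0,0],-0.07],
    [[0,0,0],0],
    [[0,0,0],0],
  ],
)

```text
t: 13.05
position: [0.6103, -0.0046, 0.2927]
tool_rot: [3.128, -0.284, 0.004]
contact_force: [-1.0, -1.0, 7.4]
opening: 0.0579
```

Run:
```python
from h import *
import pickle
s=env.observe(); print(s['t'],s['position'],s['tool_rot'],s['opening'],s['contact_force'],s['wrist_torque'],np.degrees(2*np.arctan2(s['tool_rot'][1],s['tool_rot'][0])))
im,D,ci=grab('wrist'); cv2.imwrite('pics/w5.png',cv2.resize(im[120:330,190:450],None,fx=2.8,fy=2.8,interpolation=cv2.INTER_CUBIC)); np.save('w5.npy',D); pickle.dump(ci,open('w5.pkl','wb'))
```

```text
13.05 [ 0.61027057 -0.00462633  0.2926736 ] [ 3.12781953 -0.28423909  0.00440808] 0.05786490974559216 [-1.00276254 -1.04044504  7.36455518] [-0.18392268  0.37267915  0.02697805] -10.384928442440472
```

View pics/w5.png

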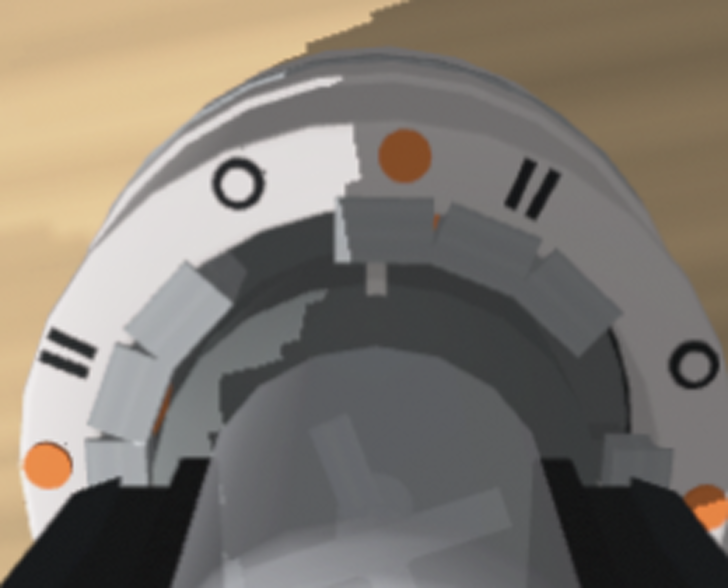

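The white line on the collar, at (377,278) in the crop, is just short of the orange dot at (405,156). I turn the last 4°.

play_rows(
  rows=[
    [[0,0,0],-0.035],
    [[0,0,0],-0.03],
    [[0,0,0],0],
    [[0,0,0],0],
    [[0,0,0],0],
  ],
)

```text
t: 13.72
position: [0.6102, -0.0047, 0.2927]
tool_rot: [3.117, -0.386, 0.004]
contact_force: [-2.2, -3.0, 8.0]
opening: 0.0578
```

Run:
```python
from h import *
import pickle
s=env.observe(); print(s['t'],s['position'],s['opening'],s['contact_force'],s['wrist_torque'],np.degrees(2*np.arctan2(s['tool_rot'][1],s['tool_rot'][0])))
im,D,ci=grab('wrist'); cv2.imwrite('pics/w6.png',cv2.resize(im[120:330,190:450],None,fx=2.8,fy=2.8,interpolation=cv2.INTER_CUBIC)); np.save('w6.npy',D); pickle.dump(ci,open('w6.pkl','wb'))
im,D,ci=grab('top'); cv2.imwrite('pics/t6.png',cv2.resize(im[185:335,240:400],None,fx=4,fy=4,interpolation=cv2.INTER_CUBIC))
c=np.array([.6102,-.0045])
ci5=pickle.load(open('w5.pkl','rb')); p=onz(ci5,190+377/2.8,120+278/2.8,.107); print('prev line',np.hypot(*(p[:2]-c)),np.degrees(np.arctan2(*(p[:2]-c)[::-1])))
```

```text
13.725 [ 0.61023495 -0.00466645  0.29267491] 0.05782439987509327 [-2.24206705 -2.98171999  7.99323573] [-0.19948895  0.44885916  0.07448589] -14.106202602519577
prev line 0.03540369492005871 -11.3017174045551
```

View pics/w6.png

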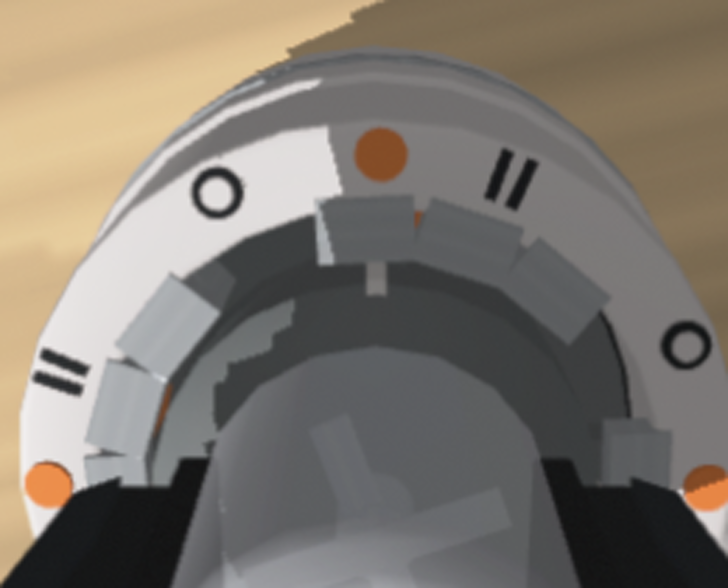

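View pics/t6.png

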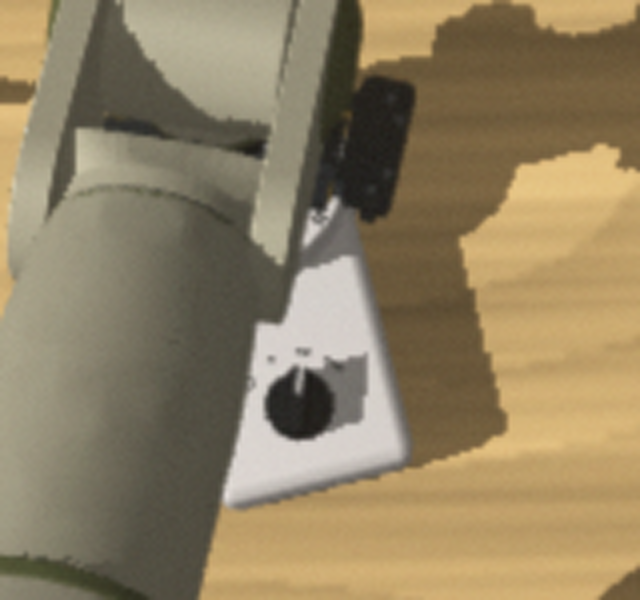

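The dial still points at the two dots, at (303,352) in the crop. The cup is seated, its line is at the orange dot, and the grip hasn't slipped. Handing in.

```bash
python3 -c "
from h import *
print(env.hand_in()); s=env.observe(); print(s['t'],s['position'],s['tool_rot'],s['opening'])"
```

```text
the job is handed in; nothing more can be done
None
the job is handed in; nothing more can be done
```

I handed the job in at about 14 s, with the dial on two dots and the gripper holding the cup at the pulse dot. The hand-in gives no verdict.

- **Dial:** I turned it from off to the two-dot mark. The last top picture still shows the pointer there.
- **Seating:** The cup went down through the slots to the well floor. The tool stopped at 0.2927 m, the height expected for full seating, pressing down with about 8–10 N. The height did not change during the twist.
- **Pulse:** I twisted the cup clockwise to a tool angle of -14.1°; the orange dot was measured at -14.2°. The cup's white line sits under the orange dot in the wrist picture, and it never reached the step before lock. Measured from the line itself, the cup angle came out about 1° further clockwise than the tool angle, a small disagreement I left alone.
- **Grip:** The opening stayed at 57.8 mm and the line stayed fixed in the wrist picture, so there was no visible slip.
- **Other things:** I kept the arm clear of the mug, the whisk and the jars, but took no final picture to check them.

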